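# Hang the lower tray in the groove of the sprung loop

### The job

Hang the small tray as the lower tier below the sprung loop on the stand: put its hook over the sleeve on the loop's cross-bar, slide it gently along the sleeve until you feel the hook drop into the groove, and let go so that the tray hangs there level and still. The groove may be anywhere in the middle part of the bar, so find it by feel, bear down only lightly (never 20 N or more on the loop), and leave the tape measure, the sanding block and the oak offcut where they are.

Things in the scene. Friction and masses are not known exactly. Their poses are not given: they have to be found in the camera images.
- stand: Fixed stand 345 mm tall; origin on the bench below the middle of the loop's cross-bar. Base plate 12 mm thick, y +-70, x -30 to +160 mm. 26 mm square column at x = +135 mm; a 24 mm wide arm (top 337 mm) leads forward to a round bushing (26 mm across, 294 to 345 mm high) over the origin, from which the loop hangs. +x points away from the robot; -x is the loop's free side.
- loop: Upright loop of 8 mm round steel in the stand's y-z plane, axes as the stand's. Origin: middle of the lower cross-bar's centre line (along y), 196 mm above the bench. Cannot swing; slides only straight down, at most 45 mm, on a spring of 0.6 N per mm, damped. Its cross-bar carries an aluminium sleeve, 20 mm in diameter, 110 mm long, grooved in its middle (see loop_top).
- loop_top (a point): Middle of the loop's top bar, 80 mm above the cross-bar (72 mm free between the bars; sides at y = +-82 mm). The sleeve's groove is square-edged, 16 mm wide, 6 mm deep, down to the 8 mm cross-bar. The sleeve is clamped off-centre by an unlisted amount: the groove's middle is anywhere from y = -21 to +21 mm in the loop's frame. A hook dropping into it comes 6 mm lower than on the sleeve.
- tray: Loose tray on the bench, 0.25 to 0.5 kg. Origin: underside, below the hook's crown. Aluminium tray, x -47 to +73, y +-45, 18 mm high. A steel strip stem (12 mm wide in y, 4 mm thick) rises at x = -16 mm to the hook (crown); a strip leads from it in -x to a wooden grip (grip). Hangs about level on the crown, with its +x along the stand's +x: hook tip behind the bar, grip before it.
- crown (a point): Underside of the hook's crown (a shallow roof, hook open downward), 130 mm above the tray's origin, axes as the tray's. The hook is 12 mm wide (y), 28 mm clear inside (x = -14 to +14 mm); its tip at x = +16 mm reaches down to 20 mm below this point; the strip above is 4 mm thick.
- grip (a point): Where to hold the tray's wooden grip: 95 mm in -x of the tray's origin, 155 mm above its underside. The grip is an upright plate 10 mm thick (x), 36 mm wide (y), from 124 to 166 mm above the underside; pinch it from above, fingers closing along the tray's x.
- tape_measure: Yellow tape measure, 37 x 93 x 64 mm, standing on the bench; origin under its middle. Bystander.
- sand_block: Sanding block, 63 x 101 x 34 mm; origin under its middle. Bystander.
- offcut_oak: Oak offcut, 40 x 110 x 22 mm; origin under its middle. Bystander.

How it is judged:
By the outcome, as a careful person would: the job done as asked, in the order asked, and still so for the second after the job is handed in, with the robot touching nothing.
It also fails if it takes over 72 s, if anything falls off the work surface, if the arm or the gripper's body presses on something with over 40 N, if the wrist force passes 120 N, or if a joint passes its speed limit or range.

### The arm

A 7-joint arm with a two-finger parallel gripper is mounted at the origin on a cart in front of the work surface, level with it; the furniture and walls round the work are solid. World frame = base frame: x ahead of the robot, y to its left, z up, the work surface at z = 0. Lengths are in mm, angles in rad, forces in N, time in s.
With the tool pointing down it reaches from about 400 to 900 mm from the base axis. Payload 5.6 kg.
Tool frame: the origin (TCP) lies midway between the tips of the shut fingers; the grasp point (between the pads) lies 19 mm behind it; z points along the fingers, y is the line along which they close (so a half turn about z gives the same grasp; the last joint's range is limited). The gripper opens to 92 mm and grips with 3 to 60 N. Pads are 20 mm wide; open, the fingers measure 128 mm over their backs; the gripper's body (75 mm by 189 mm) begins 69 mm behind the grasp point.
Start: joints at [-1.39, 0.468, -0.012, 1.603, 0.006, 1.071, -0.056], TCP at [144.302, 633.788, 178.692] pointing down, gripper open.
Joint ranges: [-2.53, 2.53], [-0.31, 2.02], [-1.57, 1.55], [0.28, 2.44], [-1.29, 4.43], [0.15, 1.84], [-2.92, 2.92]. Speed limits (rad/s): [2.57, 2.57, 3.14, 3.14, 3.14, 3.14, 3.14].

### API

Orientations are given as a rotation vector (axis times angle).
In Python, from cell import robot, grip, kin, viewer gives the robot as it stands. Calls block until the motion is done:
- robot.movep(position, orientation): joint-space move of the TCP to a pose.
- robot.servo_line(position, feed=150, rotation=None): straight line of the TCP; rotation=None keeps the orientation; feed is the mean speed in mm/s.
- robot.goto_joints(angles): joint-space move.
- grip(opening, newtons=None): opening from 0.0 (shut) to 1.0 (fully open); newtons is the grip in N (None keeps the last); returns when the fingers have stopped.
- robot.hold(seconds).
- kin.ik(position, orientation): joint angles nearest the present ones, or None.
- robot.observe(): the state.
- viewer.read_camera(name): name is "scene" or "top" or "wrist"; returns the picture (420x560x3 uint8, red, green, blue); there is no depth.
- viewer.camera_info(name): a dict with "camera_matrix" (3x3 intrinsics, pixels), "R" (3x3) and "t" (3): a world point X has camera coordinates R X + t. Camera axes: x right, y down, z forward; pixel columns grow to the right and rows downward; lengths in mm; the calibration is good to about 2 mm. A picture is of the moment at which its call begins: read the wrist's pose just before it. camera_info takes no time and is no camera call; for the wrist camera it gives the pose at the moment of the call.
A pose or a line that the arm cannot do raises robot.IKError and nothing moves.
- robot.job_done(): hands the job in; it is judged then, once.
Trained networks look in the newest picture that a camera, given by its name, has taken for a name from the list of things; names that differ only in an ending like _2 or _b are one class to them, and where a whole thing is asked for, a point or a joint stands for the part that bears it (a point fixed in the world has none). Each returns a list of dicts, best first, with "confidence" (0 to 1); they miss things now and then, are a little off and sometimes report something else, mostly with a low value. They report only what shows in the picture. A call takes as long as a camera call.
- viewer.silhouettes(name, camera): "mask" (420x560 bool, what is visible of it).
- viewer.pinpoint(name, camera): "at" ([x, y, z] in mm, in the coordinates of the camera as it stood for that picture, good to about 4 mm: a listed point, or the origin of a listed thing).
The state is a dict: "t": time; "joints": joint angles; "joint_velocities": joint speeds; "joint_torque": joint torques, N m; "tcp_pos": TCP position; "tcp_rot": TCP orientation; "contact_force": force on the tool from outside, world axes, zero at the start; "wrist_torque": the same for the moment, N m; "grip_width": opening from 0.0 (shut) to 1.0 (fully open); "grip_force": force on a finger pad.
Only numpy, scipy, OpenCV 4.12 (cv2) and the standard library are available. Lean on these libraries where they do the work, as an engineer would, in place of code of your own. Each camera call takes 0.05 s, during which the arm holds its last target. There are 200 camera calls.

## Working session

There is one attempt and no reset: what is moved stays moved. The work goes in short steps, each a Python script; the robot and the scene stay as the last script left them, time stands still between calls to the robot, and variables do not carry over. Pictures are saved under pics/ and viewed, at most 12 in all, crops included, and the job is handed in when it is done.

```bash
ls; mkdir -p pics; cat > h.py <<'E'
from cell import robot, grip, kin, viewer
import numpy as np, cv2
from scipy.spatial.transform import Rotation as Ro
def shot(c,fn=None):
    i=viewer.camera_info(c); im=viewer.read_camera(c)
    if fn: cv2.imwrite('pics/'+fn,im[:,:,::-1])
    return im,i
def w(i,p): return np.array(i['R']).T@(np.array(p)-np.array(i['t']))
def find(n,c,i):
    return [(round(d['confidence'],2),w(i,d['at']).round(1).tolist()) for d in viewer.pinpoint(n,c)[:3]]
E
python3 - <<'E'
from h import *
s=robot.observe(); print({k:np.round(v,3).tolist() for k,v in s.items()})
ims=[]
for c in ['scene','top','wrist']:
    im,i=shot(c,c+'0.png'); ims.append(im)
    print(c,w(i,[0,0,0]).round(), np.array(i['R'])[2].round(2))
    for n in ['stand','loop','loop_top','tray','crown','grip','tape_measure','sand_block','offcut_oak']: print(n,find(n,c,i))
cv2.imwrite('pics/a.png',cv2.resize(np.vstack([np.hstack(ims[:2]),np.hstack([ims[2],ims[2]*0])]),(800,600))[:,:,::-1])
E
```

```text
pics
{'t': 0.0, 'joints': [-1.39, 0.468, -0.012, 1.604, 0.006, 1.071, -0.056], 'joint_velocities': [0.001, 0.001, -0.0, 0.0, 0.0, 0.001, 0.001], 'joint_torque': [-0.0, -52.059, -0.013, -24.374, -0.057, 0.018, 0.0], 'tcp_pos': [144.191, 633.13, 177.741], 'tcp_rot': [-0.351, -3.122, 0.003], 'contact_force': [0.183, -0.089, 0.014], 'wrist_torque': [0.003, -0.015, 0.005], 'grip_force': 0.0, 'grip_width': 0.999}
scene [ -77. -629.  576.] [ 0.64  0.63 -0.43]
stand [(0.69, [544.0, 181.1, -4.5]), (0.69, [361.1, -181.0, -0.4])]
loop [(0.55, [544.5, 179.1, 193.9])]
loop_top [(0.74, [556.9, -182.3, 3.5]), (0.62, [544.0, 177.8, 283.3])]
tray [(0.66, [556.2, -182.6, 2.0])]
crown [(0.73, [558.0, -180.2, 134.0]), (0.53, [539.8, 178.4, 194.4])]
grip [(0.82, [460.2, -163.2, 155.6])]
tape_measure [(0.93, [628.9, 0.7, 0.8])]
sand_block [(0.87, [364.5, -184.9, -1.8])]
offcut_oak [(0.81, [362.9, -306.0, 2.6])]
top [ 418.  -52. 1256.] [ 0.08  0.03 -1.  ]
stand [(0.91, [542.5, 176.5, -3.3])]
loop [(0.56, [543.9, 174.8, 197.9])]
loop_top [(0.78, [542.5, 179.6, 274.3])]
tray [(0.82, [555.7, -177.0, 0.2]), (0.42, [539.6, 173.9, 199.8])]
crown [(0.96, [554.2, -181.2, 130.0])]
grip [(0.86, [459.4, -165.5, 154.7])]
tape_measure [(0.57, [627.8, 2.9, 5.0])]
sand_block [(0.78, [361.3, -184.2, -0.1])]
offcut_oak [(0.66, [355.6, -307.4, -1.3])]
wrist [ 74. 649. 386.] [ 0.25 -0.06 -0.97]
stand []
loop []
loop_top []
tray []
crown []
grip []
tape_measure []
sand_block []
offcut_oak []
```

View pics/a.png

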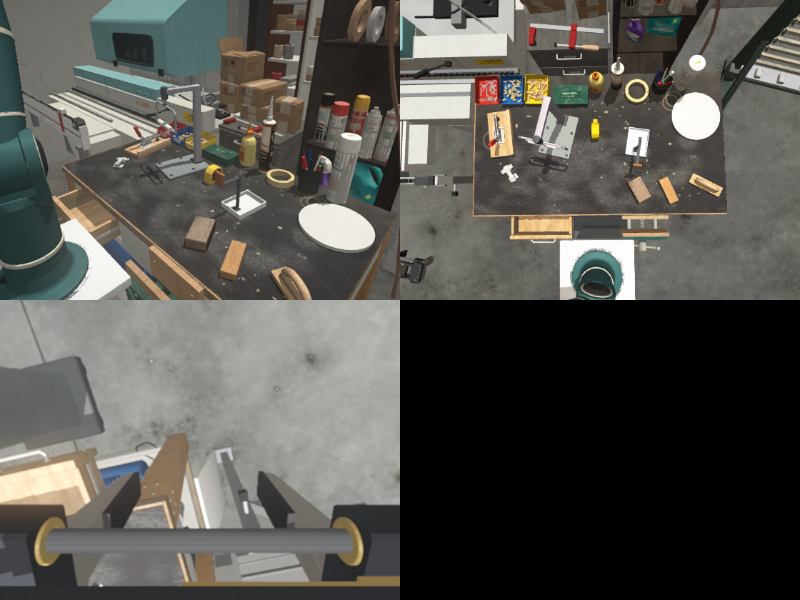

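The scene view shows the stand (180,120) and the tray (243,203) in clear space. The top view shows them at (553,130) and (637,140), with yaws of about 10° each. I'll go up and look at the stand from its free side, then at the tray.

```bash
cat >> h.py <<'E'
def ori(yaw,tilt=0,flip=1):
    """tool z down, tool y along flip*(dir yaw); tilt: tool top leans toward -dir"""
    y=np.array([np.cos(yaw),np.sin(yaw),0])*flip; z=np.array([0,0,-1.]); x=np.cross(y,z)
    R=Ro.from_matrix(np.c_[x,y,z]); ax=np.array([-np.sin(yaw),np.cos(yaw),0])
    return (Ro.from_rotvec(-tilt*ax)*R).as_rotvec()
E
python3 - <<'E'
from h import *
s=robot.observe(); p=np.array(s['tcp_pos'])
robot.servo_line([p[0],p[1],480],feed=250)
o=ori(np.pi/2)
for pos in ([400,178,480],[400,178,300]):
    a=kin.ik(pos,o); b=kin.ik(pos,ori(-np.pi/2)); print(np.round(a,2) if a is not None else None, np.round(b,2) if b is not None else None)
for sg in (1,-1):
    print('tray',[np.round(kin.ik([460,-165,z],ori(-.17,0,sg)),2).tolist() for z in (300,)])
    for y in (-20,20):
        print('bar',[np.round(q,2).tolist() for q in [kin.ik([430,178+y,220],ori(yw,.21,sg)) for yw in (-.2,0.2)]])
E
```

```text
[-0.94 -0.1   0.4   1.62  0.04  1.62  1.03] [-1.02 -0.11  0.47  1.62  0.05  1.62 -2.12]
[-0.9  -0.04  0.4   1.95  0.02  1.22  1.06] [-0.99 -0.05  0.49  1.96  0.02  1.22 -2.08]
tray [[-0.54, 0.07, 0.87, 1.87, -0.05, 1.23, 0.18]]
bar [[-1.0, -0.05, 0.46, 2.16, 0.21, 0.87, -0.87], [-0.98, -0.08, 0.49, 2.19, 0.13, 0.82, -0.36]]
bar [[-1.02, 0.0, 0.41, 2.13, 0.2, 0.88, -0.93], [-0.99, -0.03, 0.43, 2.16, 0.12, 0.82, -0.43]]
tray [[-0.97, 0.15, 1.41, 1.89, -0.16, 1.24, -2.82]]
bar [[-0.86, -0.04, 0.32, 2.16, 0.2, 0.87, 2.28], [-0.89, -0.07, 0.4, 2.19, 0.12, 0.82, 2.79]]
bar [[-0.86, 0.01, 0.24, 2.12, 0.2, 0.88, 2.21], [-0.86, -0.02, 0.3, 2.15, 0.11, 0.82, 2.71]]
```

```bash
python3 - <<'E'
from h import *
o=ori(np.pi/2)
robot.movep([400,178,480],o)
robot.servo_line([400,178,300],feed=250)
im1,i=shot('wrist')
for n in ['stand','loop','loop_top']: print(n,find(n,'wrist',i))
print(i['camera_matrix'])
np.savez('v1.npz',im=im1,R=i['R'],t=i['t'],K=i['camera_matrix'])
cv2.imwrite('pics/b.png',im1[:,:,::-1])
robot.servo_line([400,178,480],feed=300)
robot.movep([440,-165,330],ori(-.17))
im,i=shot('wrist','c.png')
for n in ['tray','crown','grip']: print(n,find(n,'wrist',i))
robot.servo_line([480,-165,270])
im,i=shot('wrist')
for n in ['tray','crown','grip']: print(n,find(n,'wrist',i))
print(robot.observe()['t'])
E
```

```text
stand []
loop [(0.63, [544.0, 181.2, 193.5])]
loop_top [(0.95, [542.8, 176.5, 274.7])]
[[325.55805037   0.         277.95595021]
 [  0.         325.55805037 209.83242541]
 [  0.           0.           1.        ]]
tray [(0.59, [556.6, -184.1, 2.3])]
crown [(0.72, [554.8, -180.3, 133.3]), (0.64, [631.2, 1.8, -0.4])]
grip [(0.71, [464.8, -167.5, 154.3])]
tray [(0.93, [554.4, -185.3, 0.7])]
crown [(0.59, [554.3, -181.8, 134.1])]
grip [(0.63, [462.4, -167.0, 156.5])]
9.0083
```

View pics/b.png

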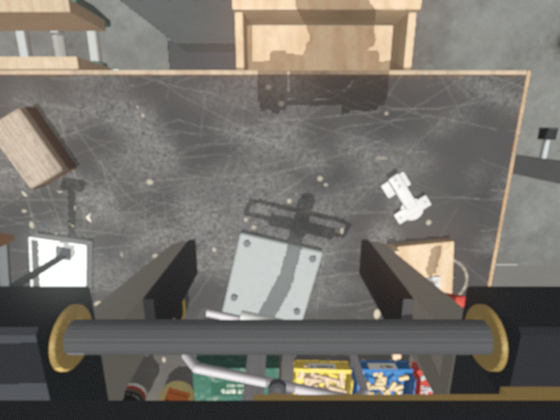

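View pics/c.png

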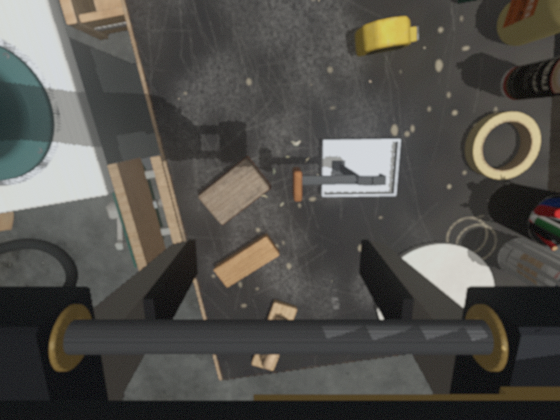

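Picture b shows the stand's base plate with front corners at (241,233) and (321,247). The loop is mostly hidden behind the gripper. In picture c the tray rim's top edge runs (322,139)–(398,139) and the grip sits at (297,185), so the tray yaw is about -0.17. Next I'll get the stand yaw from the plate corners, crop the scene view of the loop and grasp.

```bash
python3 - <<'E'
from h import *
d=np.load('v1.npz'); K,R,t=d['K'],d['R'],d['t']
def ray(px,z):
    v=R.T@np.linalg.inv(K)@np.array([*px,1]); c=-R.T@t
    return c+v*(z-c[2])/v[2]
for px in ([241,233],[321,247],[224,314]): print(ray(px,12).round(1))
im=cv2.imread('pics/scene0.png'); cv2.imwrite('pics/d.png',cv2.resize(im[90:190,190:330],(800,571),interpolation=cv2.INTER_CUBIC))
o=ori(-.17)
robot.movep([461,-165.5,200],o)
robot.servo_line([461,-165.5,139],feed=60)
s=robot.observe(); print(s['contact_force'].__repr__(),s['tcp_pos'])
grip(0.0,60)
s=robot.observe(); print(s['contact_force'],s['grip_width'],s['grip_force'],s['tcp_pos'])
robot.servo_line([461,-165.5,200],feed=60); robot.hold(.3)
s=robot.observe(); print(s['contact_force'],s['wrist_torque'],s['grip_width'],s['tcp_pos'],s['t'])
shot('wrist','e.png')
E
```

```text
[499.8 118.7  12. ]
[523.8 248.2  12. ]
[647.2  85.1  12. ]
array([0.34852587, 0.69742582, 0.04147001]) [ 461.27145544 -165.64037849  139.30206306]
[-0.1891915   0.16401039  0.05154793] 0.004577716834647162 0.0 [ 461.00584967 -165.49605345  139.00548242]
[ 0.55997131 -0.79210126  0.67746221] [-0.03222533  0.08860856  0.02761937] 0.004009910724801597 [ 460.88551594 -165.51149582  199.81832446] 13.3833
```

View pics/d.png

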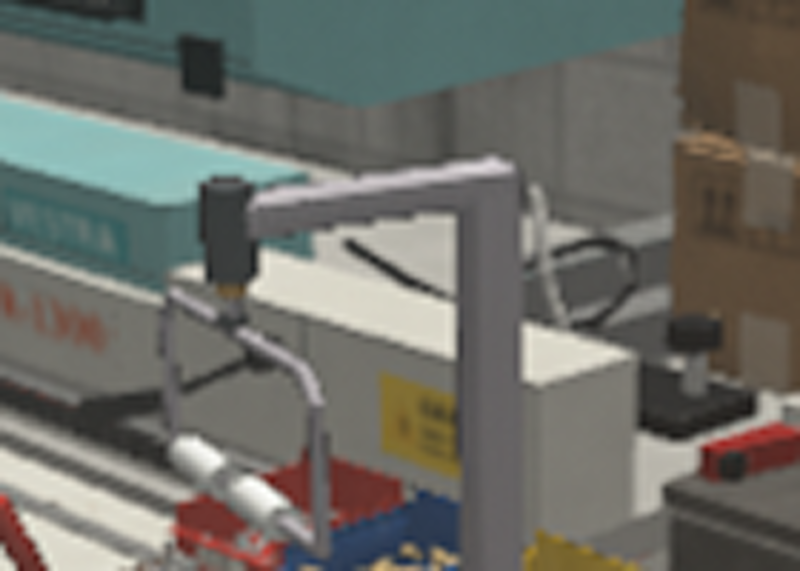

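View pics/e.png

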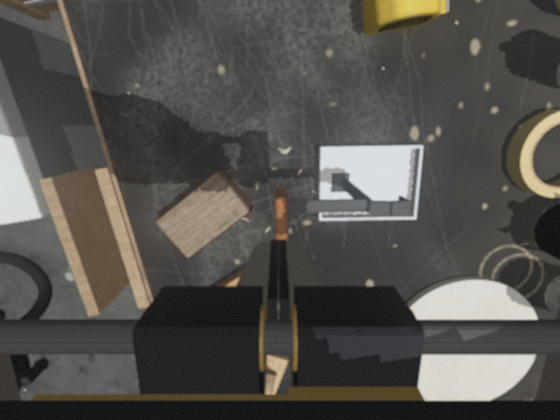

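Picture d shows the sleeve (170,440)–(300,520), with the groove at about (228,482). In picture e the fingers shut on nothing: the grip at (281,210) is still on the bench. I'll check the projections.

```bash
python3 - <<'E'
from h import *
im,i=shot('wrist'); K,R,t=[np.array(i[k]) for k in('camera_matrix','R','t')]
pr=lambda X:(lambda q:(q[:2]/q[2]).round(1))(K@(R@np.array(X)+t))
print('tcp',pr(robot.observe()['tcp_pos']),'cam',w(i,[0,0,0]))
for X in ([461,-165,155],[461,-165,166],[461,-165,124],[461,-147,166],[461,-183,166],[554.5,-181,134]): print(X,pr(X))
for n in ['tray','crown','grip']: print(n,find(n,'wrist',i))
m=viewer.silhouettes('grip','wrist')
for d in m[:2]:
    a=d['mask']; ys,xs=np.nonzero(a); print(d['confidence'],len(xs),xs.min(),xs.max(),ys.min(),ys.max())
for c in('scene','top'):
    im,i=shot(c,c+'1.png')
    for n in ['crown','grip']: print(c,n,find(n,c,i))
im=cv2.imread('pics/scene1.png');cv2.imwrite('pics/f.png',cv2.resize(im[130:330,280:480],(600,600),interpolation=cv2.INTER_CUBIC))
E
```

```text
tcp [277.5 233.6] cam [473.54059884 -94.83548195 406.88898955]
[461, -165, 155] [277.5 214.6]
[461, -165, 166] [277.5 218.5]
[461, -165, 124] [277.6 205.2]
[461, -147, 166] [273.5 196.1]
[461, -183, 166] [281.4 240.2]
[554.5, -181, 134] [387.1 208. ]
tray [(0.83, [556.7, -183.7, 0.3]), (0.61, [358.5, -309.8, -1.0])]
crown [(0.62, [553.7, -182.3, 132.9]), (0.2, [368.0, -184.9, 5.3])]
grip [(0.76, [463.7, -165.9, 157.9])]
0.88 8538 274 422 144 238
scene crown [(0.95, [557.5, -178.3, 132.7])]
scene grip [(0.94, [461.9, -164.9, 154.8])]
top crown [(0.84, [555.2, -179.9, 129.8])]
top grip []
```

View pics/f.png

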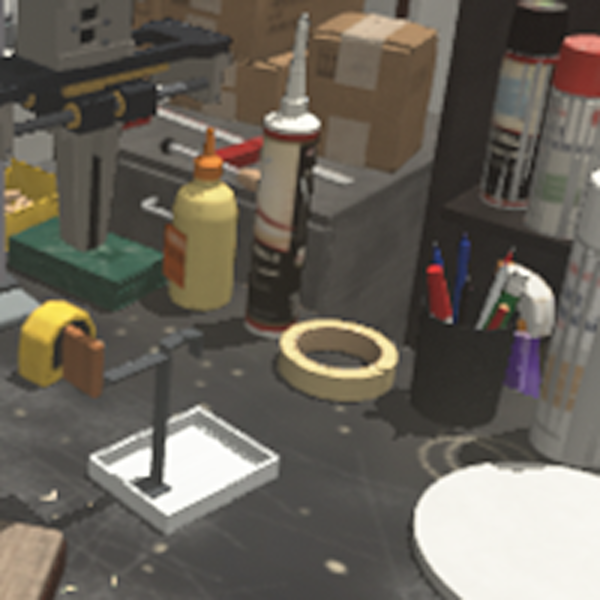

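The projections agree with the grip's position, so I'll repeat the grasp while watching it.

```bash
python3 - <<'E'
from h import *
grip(1.0); print(robot.observe()['grip_width'])
robot.servo_line([461,-165.5,139],feed=60)
a,_=shot('wrist'); sa,_=shot('scene')
t0=robot.observe()
g=grip(0.03,60); s=robot.observe(); print(g,s['grip_width'],s['grip_force'],s['contact_force'],s['t']-t0['t'])
robot.hold(.3); s=robot.observe(); print(s['grip_width'],s['grip_force'])
b,_=shot('wrist'); sb,_=shot('scene')
f=lambda im,r:cv2.resize(im[r[0]:r[1],r[2]:r[3]],(400,300),interpolation=cv2.INTER_CUBIC)
cv2.imwrite('pics/g.png',np.vstack([np.hstack([f(x,(120,300,160,400)) for x in(a,b)]),np.hstack([f(x,(130,310,240,480)) for x in(sa,sb)])])[:,:,::-1])
E
```

```text
1.0013476399496257
False 0.030636783446376565 0.0 [-0.00828175  0.39891146 -0.11459284] 1.3416999999999994
0.03251789619237011 0.0
```

View pics/g.png

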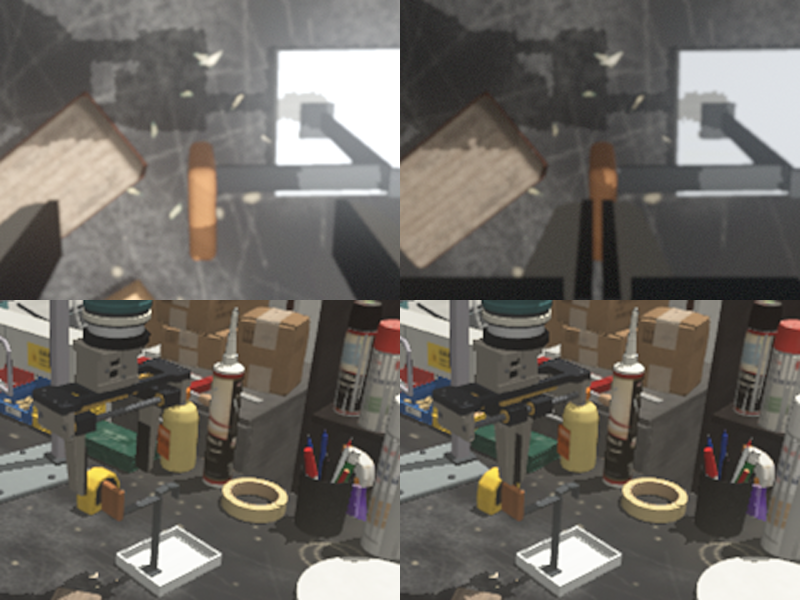

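Picture g shows the open fingers straddling the grip in plan. Shut, they meet above it, with their tips at about the grip's top edge. So the height is off, and I'll triangulate the grip top from two views.

```bash
python3 - <<'E'
from h import *
def P(i): 
    K,R,t=[np.array(i[k]) for k in('camera_matrix','R','t')]; return K@np.c_[R,t]
pr=lambda P,X:(lambda q:(q[:2]/q[2]).round(1).tolist())(P@np.array([*X,1]))
Ps=P(viewer.camera_info('scene')); Pw=P(viewer.camera_info('wrist'))
tcp=robot.observe()['tcp_pos']; print('tcp',tcp,pr(Ps,tcp),pr(Pw,tcp))
for y in(-148,-183):
  for z in(124,166): print(y,z,pr(Ps,[461,y,z]),pr(Pw,[461,y,z]))
# crown/hook corner & tray corner checks
tr=lambda a,b:(lambda q:(q[:3]/q[3]).ravel().round(1))(cv2.triangulatePoints(Ps,Pw,np.array(a,float),np.array(b,float)))
# observed: grip top ends (scene crop f -> px ; wrist crop g -> px)
A=[(280+62/3,130+322/3),(280+103/3,130+343/3)]
B=[(160+203*.6,120+145*.6),(160+203*.6,120+258*.6)]
for a,b in zip(A,B): print('grip top end',np.round(a,1),np.round(b,1),tr(a,b))
E
ls pics; python3 - <<'E'
import cv2,sys; sys.path.insert(0,'.')
E
```

```text
tcp [ 460.98797319 -165.49469413  139.00583248] [306.7, 252.9] [277.4, 233.6]
-148 124 [300.3, 255.9] [273.2, 203.3]
-148 166 [300.7, 238.7] [272.2, 220.7]
-183 124 [312.8, 262.3] [281.5, 249.3]
-183 166 [313.4, 244.7] [282.2, 275.3]
grip top end [300.7 237.3] [281.8 207. ] [ 467.9 -141.5  164. ]
grip top end [314.3 244.3] [281.8 274.8] [ 461.8 -183.4  166.5]
a.png
b.png
c.png
d.png
e.png
f.png
g.png
scene0.png
scene1.png
top0.png
top1.png
wrist0.png
```

The triangulated grip top is at z≈166, as listed. In both views, though, the fingertips show about 30 mm above the reported TCP. I'll open, go down in guarded small steps and close by feel.

```bash
python3 - <<'E'
from h import *
grip(1.0)
f0=np.array(robot.observe()['contact_force'])
z=139
while z>104:
    z-=3.5; robot.servo_line([461,-165.5,z],feed=60)
    s=robot.observe(); f=np.array(s['contact_force'])-f0
    if abs(f[2])>2.5: break
print(z,f,s['tcp_pos'])
if abs(f[2])>2.5: robot.servo_line([461,-165.5,z+3],feed=60)
grip(0.03,60); s=robot.observe(); print(s['grip_width'],s['grip_force'],s['contact_force'],s['t'])
a,_=shot('wrist'); sa,_=shot('scene')
f=lambda im,r:cv2.resize(im[r[0]:r[1],r[2]:r[3]],(400,300),interpolation=cv2.INTER_CUBIC)
cv2.imwrite('pics/i.png',np.hstack([f(a,(120,300,160,400)),f(sa,(130,310,240,480))])[:,:,::-1])
E
```

```text
104.0 [-1.65771526 -0.48272397  0.20393174] [ 460.7891051  -165.47452112  103.77187743]
0.10191359201209503 59.985085129737854 [ 2.48926552 -0.02475625 -0.27052602] 23.4167
```

View pics/i.png

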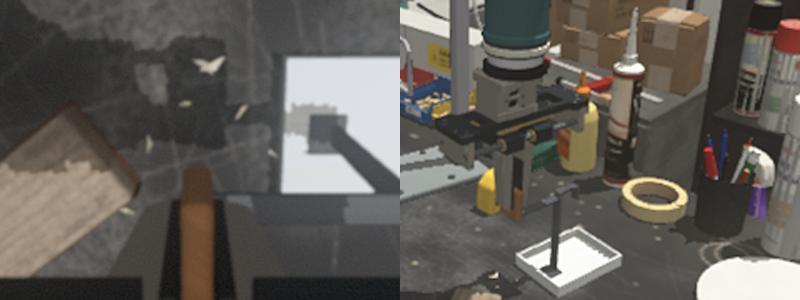

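Picture i shows the grip held between the pads, with a width of 9.4 mm and 60 N, so the tips really sit about 34 mm behind the reported TCP. I'll lift, check the weight and look closely at the sleeve on the way.

```bash
python3 - <<'E'
from h import *
g=lambda n=20:np.mean([robot.observe()['contact_force'] for _ in range(n)],0)
robot.servo_line([460.8,-165.5,160],feed=50)
robot.servo_line([420,-100,260],feed=150)
robot.servo_line([420,20,260],feed=150,rotation=ori(-.17))
robot.hold(.2); ff=[]
for _ in range(8): robot.hold(.02); s=robot.observe(); ff.append(s['contact_force'])
print(np.mean(ff,0),np.std(ff,0),s['wrist_torque'],s['grip_width'],s['tcp_pos'],s['t'])
im,i=shot('wrist','j.png')
for n in ['loop','loop_top','stand','crown','grip','tray']: print(n,find(n,'wrist',i))
np.savez('v2.npz',R=i['R'],t=i['t'],K=i['camera_matrix'])
cv2.imwrite('pics/k.png',cv2.resize(im,(800,600),interpolation=cv2.INTER_CUBIC)[:,:,::-1])
E
```

```text
[-0.25959786 -0.0475091  -2.87811204] [0.49247733 0.71192171 0.31531357] [-0.01689981  0.3852486   0.01622352] 0.10394603354660059 [420.01598893  19.63140246 260.05031344] 27.0583
loop []
loop_top []
stand [(0.61, [549.9, 177.4, -3.6])]
crown [(0.78, [511.0, 1.7, 288.1])]
grip [(0.77, [423.2, 17.0, 311.6])]
tray [(0.81, [511.3, -0.3, 159.0])]
```

View pics/k.png

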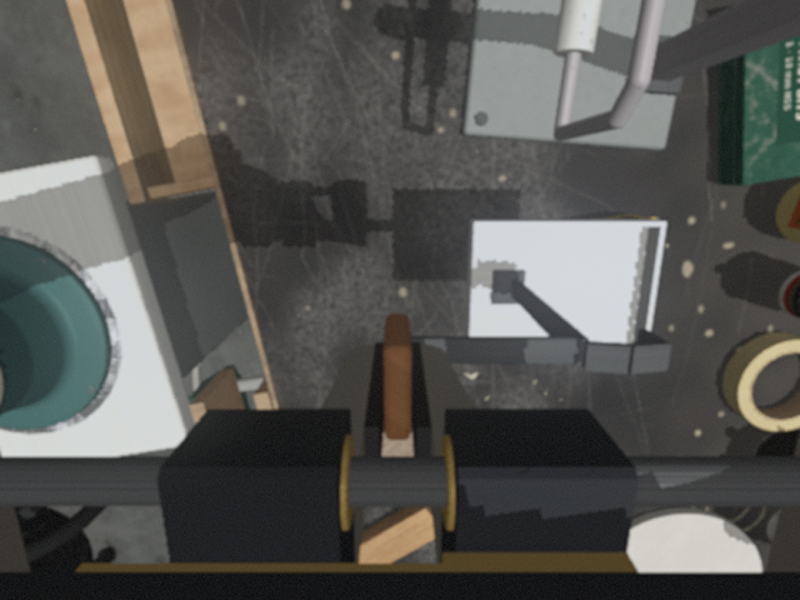

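Picture k shows the tray held level. The sleeve's near end is at (578,50), the loop's corner at (563,130), and the plate edges run (475,0)–(464,135)–(667,150). From these I'll compute the yaw and the groove estimate.

```bash
python3 - <<'E'
from h import *
d=np.load('v2.npz'); K,R,t=d['K'],d['R'],d['t']
def ray(px,z):
    v=R.T@np.linalg.inv(K)@np.array([px[0]*.7,px[1]*.7,1]); c=-R.T@t
    return c+v*(z-c[2])/v[2]
A,B,C=[ray(p,12)[:2] for p in((475.5,0),(464,135),(667,150))]
a=lambda v:np.arctan2(v[1],v[0])
print('plate',A,B,C,'yaw front',a(A-B)-np.pi/2,'yaw side',a(C-B))
s,c,u=[ray(p,196)[:2] for p in((578,50),(563,130),(584,10))]
print('bar',s,c,'yaw',a(s-c)-np.pi/2,a(u-c)-np.pi/2)
O=np.array([543.6,178.2])
for y in(-.17,-.2,-.22):
    yd=np.array([-np.sin(y),np.cos(y)]); print(y,'sleeve end',(s-O)@yd,'corner',(c-O)@yd,'groove from end',(s-O)@yd+55,'rel',(s-c)@yd-82+55)
# scene crop d: sleeve ends/groove along bar
i=viewer.camera_info('scene'); K,R,t=[np.array(i[k]) for k in('camera_matrix','R','t')]
pr=lambda X:(lambda q:q[:2]/q[2])(K@(R@np.array(X)+t))
sc=800/140
for y in(-.17,-.2):
  for L in(-82,-55,-20,0,20,55,82):
    X=[O[0]-np.sin(y)*L,O[1]+np.cos(y)*L,196]; print(y,L,((pr(X)-[190,90])*sc).round(0))
E
```

```text
plate [524.26354149 223.31324882] [499.75043877 115.60124132] [684.53158228  70.30103409] yaw front -0.22376879824113183 yaw side -0.24041444000047968
bar [537.53926947 137.19351569] [526.5800723   98.68517477] yaw -0.2772625212154096 -0.2641414099058106
-0.17 sleeve end -41.44073490916362 corner -81.24807184201823 groove from end 13.559265090836377 rel 12.80733693285461
-0.2 sleeve end -41.393166026168124 corner -81.31116029965423 groove from end 13.606833973831876 rel 12.917994273486109
-0.22 sleeve end -41.34075438398055 corner -81.31256753518804 groove from end 13.659245616019447 rel 12.971813151207499
-0.17 -82 [332. 547.]
-0.17 -55 [301. 529.]
-0.17 -20 [263. 506.]
-0.17 0 [242. 494.]
-0.17 20 [222. 482.]
-0.17 55 [188. 462.]
-0.17 82 [162. 447.]
-0.2 -82 [327. 548.]
-0.2 -55 [298. 529.]
-0.2 -20 [262. 507.]
-0.2 0 [242. 494.]
-0.2 20 [223. 482.]
-0.2 55 [191. 461.]
-0.2 82 [167. 446.]
```

The measurements give a stand yaw of about -0.21, and a groove at about y=+13 (from the sleeve end) to +16 (scene crop). I'll start at y=-12 on the sleeve and slide in +y. The arm tilts back 0.24 rad so the gripper body stays clear of the bushing.

```bash
cat >> h.py <<'E'
O=np.array([543.6,178.2]); YS=-.21
def tcp(cx,cy,cz,th=.24):
    """TCP position putting the crown at stand (cx,cy), height cz"""
    x=cx-(95*np.cos(th)-26*np.sin(th)); z=cz-(26*np.cos(th)+95*np.sin(th))
    c,s=np.cos(YS),np.sin(YS)
    return [O[0]+c*x-s*cy, O[1]+s*x+c*cy, z]
def F(n=12):
    r=[]
    for _ in range(n): robot.hold(.01); r.append(robot.observe()['contact_force'])
    return np.mean(r,0)
E
python3 - <<'E'
from h import *
o=ori(YS,.24)
for a in((-120,-12,238),(-60,-12,238),(0,-12,238),(0,20,190)):
    q=kin.ik(tcp(*a),o); print(a,np.round(tcp(*a)),None if q is None else np.round(q,2))
E
```

```text
(-120, -12, 238) [340. 209. 190.] [-1.   -0.09  0.16  2.29  0.3   0.84 -1.24]
(-60, -12, 238) [398. 197. 190.] [-0.96 -0.02  0.27  2.23  0.27  0.8  -1.07]
(0, -12, 238) [457. 184. 190.] [-0.93  0.07  0.37  2.14  0.21  0.77 -0.91]
(0, 20, 190) [464. 216. 142.] [-0.96  0.18  0.37  2.15  0.18  0.66 -0.94]
```

```bash
python3 - <<'E'
from h import *
o=ori(YS,.24)
robot.servo_line([395,40,190],feed=120,rotation=o)
robot.servo_line(tcp(-60,-12,238),feed=150)
f0=F(); print('free',f0)
im,i=shot('wrist')
for n in ['crown','grip','loop','loop_top']: print(n,find(n,'wrist',i))
im,i=shot('scene')
for n in ['crown','loop','loop_top']: print(n,find(n,'scene',i))
R=np.array([[np.cos(YS),-np.sin(YS)],[np.sin(YS),np.cos(YS)]])
print('exp crown',O+R@[-60,-12], robot.observe()['grip_width'])
robot.servo_line(tcp(0,-12,238),feed=60)
print(F()-f0,robot.observe()['t'])
im,i=shot('scene'); im2,_=shot('top')
for n in ['crown','loop']: print(n,find(n,'scene',i))
f=lambda im,r:cv2.resize(im[r[0]:r[1],r[2]:r[3]],(400,400),interpolation=cv2.INTER_CUBIC)
cv2.imwrite('pics/m.png',np.hstack([f(im,(90,230,190,330)),f(im2,(100,240,150,290))])[:,:,::-1])
E
```

```text
free [-0.15286122 -0.03541288 -2.98290734]
crown [(0.81, [482.8, 176.8, 240.3])]
grip [(0.9, [387.5, 196.2, 236.6])]
loop [(0.7, [545.6, 178.1, 198.8])]
loop_top []
crown [(0.64, [481.9, 179.5, 239.2])]
loop [(0.94, [543.9, 176.1, 196.6]), (0.61, [364.1, -180.0, -4.2])]
loop_top [(0.56, [546.5, 176.6, 282.8])]
exp crown [482.41662632 178.97122301] 0.10466133690956127
[-12.37594752   3.39177044   2.66868364] 31.2
crown [(0.69, [537.3, 168.1, 236.1])]
loop [(0.98, [544.2, 178.4, 193.1])]
```

View pics/m.png

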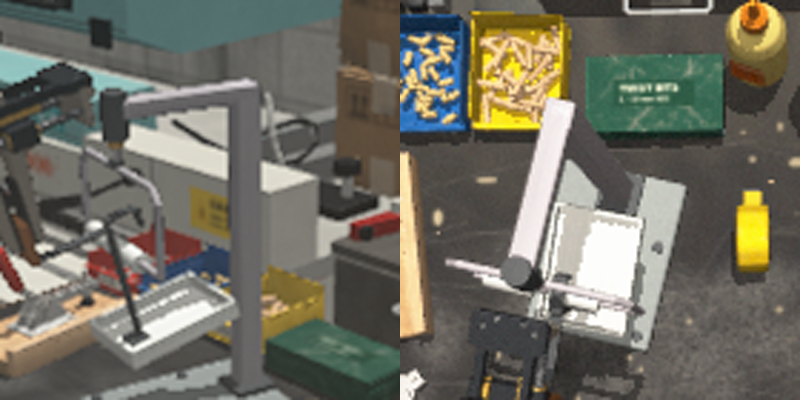

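Picture m shows the hook above the bar, the gripper clear of the bushing and the tray clear of the column. The 12 N reading along stand -x fits the tilted stem touching the sleeve's front: at this height the stem leans in. I'll back off and come down along the tilted axis.

```bash
cat >> h.py <<'E'
R2=np.array([[np.cos(YS),-np.sin(YS)],[np.sin(YS),np.cos(YS)]])
def on(cy,cz,th=.24,dx=0): return tcp(-(cz-196)*np.tan(th)+dx,cy,cz,th)
def SF(f): return np.r_[R2.T@f[:2],f[2]].round(2)  # force in stand axes
E
python3 - <<'E'
from h import *
robot.servo_line(tcp(-25,-12,238),feed=80)
f0=F(); print('free',f0); np.save('f0.npy',f0)
im,i=shot('wrist')
for n in ['crown','grip','loop']: print(n,find(n,'wrist',i))
print('exp',O+R2@[-25,-12],robot.observe()['grip_width'])
robot.servo_line(on(-12,238),feed=50); print(SF(F()-f0))
for cz in list(range(226,197,-2)):
    robot.servo_line(on(-12,cz),feed=40); f=SF(F(8)-f0); print(cz,f)
    if f[2]>3 or abs(f[0])>6 or abs(f[1])>6: break
print(robot.observe()['t'])
E
```

```text
free [ 0.22939118  0.1245677  -2.76129722]
crown [(0.63, [513.3, 169.1, 240.3])]
grip [(0.97, [424.5, 188.4, 235.6])]
loop [(0.72, [542.1, 179.3, 196.2])]
exp [516.64770833 171.67512652] 0.10508948329379987
[-0.33 -0.34 -0.54]
226 [ 0.06 -0.39 -0.23]
224 [-0.31  0.07  0.05]
222 [-0.27 -0.15 -0.11]
220 [-0.62  0.06 -0.28]
218 [-0.22 -0.17 -0.21]
216 [-0.07 -0.31 -0.14]
214 [-0.47 -0.05 -0.01]
212 [-0.39  0.03 -0.34]
210 [-0.08 -0.26 -0.1 ]
208 [-0.16  0.   -0.21]
206 [-0.39  0.25  1.01]
204 [-2.2   0.28  2.31]
202 [-4.58  0.43  3.52]
37.025
```

```bash
python3 - <<'E'
from h import *
f0=np.load('f0.npy')
cx=-3.7; 
for cx in (-3.5,-4.5,-5.5):
    robot.servo_line(tcp(cx,-12,202),feed=30); f=SF(F(8)-f0); print('adj',cx,f)
    if abs(f[0])<1: break
robot.servo_line(tcp(cx,-12,200),feed=30); p=F(10)-f0; print('press',SF(p))
fz0=SF(p)[2]; y=-12
while y<34:
    y+=1.5; robot.servo_line(tcp(cx,y,200),feed=30); f=SF(F(6)-f0); print(y,f)
    if f[2]<fz0-2.2 or abs(f[1])>8 or f[2]>12: break
s=robot.observe(); print(cx,s['t'],s['grip_width'],s['tcp_pos'])
E
```

```text
adj -3.5 [-0.65  0.22  3.27]
press [0.63 0.14 4.21]
-10.5 [ 1.44 -2.06  4.84]
-9.0 [ 0.49 -3.06  5.04]
-7.5 [-0.59 -2.48  4.3 ]
-6.0 [-0.72 -2.68  4.29]
-4.5 [-0.89 -2.08  4.51]
-3.0 [-1.12 -2.3   4.05]
-1.5 [-0.56 -2.48  4.41]
0.0 [-0.4  -2.45  4.11]
1.5 [-0.08 -2.38  4.15]
3.0 [-0.64 -2.16  4.4 ]
4.5 [-0.65 -2.03  4.66]
6.0 [-0.53 -1.44  4.34]
7.5 [-0.53 -1.61  4.14]
9.0 [-1.05 -1.3   4.4 ]
10.5 [-0.98 -0.18  1.55]
-3.5 42.175 0.1026413556424636 [457.61803533 207.57311287 151.72530317]
```

The drop shows at y≈10.5, matching the visual estimate. I'll confirm by feeling both groove walls, then centre.

```bash
python3 - <<'E'
from h import *
f0=np.load('f0.npy'); cx=-3.5
def probe(ys):
    for y in ys:
        robot.servo_line(tcp(cx,y,200),feed=30); f=SF(F(6)-f0); print(y,f)
        if abs(f[1])>4.5: break
    return y
hi=probe([12,13.5,15,16.5,18,19.5]); lo=probe([13.5,12,10.5,9,7.5,6,4.5])
m=(hi+lo)/2; robot.servo_line(tcp(cx,m,200),feed=30); print(m,SF(F(10)-f0),robot.observe()['t'])
E
```

```text
12 [-1.23 -0.03  1.19]
13.5 [-0.74  0.21  1.54]
15 [-0.46 -1.57  1.85]
16.5 [-0.37 -4.09  1.94]
18 [-0.12 -6.39  1.67]
13.5 [ 0.24 -1.    0.27]
12 [-0.26 -0.02  0.81]
10.5 [-0.81  0.64  1.06]
9 [-0.48  2.55  0.61]
7.5 [-0.43  5.46 -0.22]
12.75 [-0.88  0.03  1.6 ] 45.6333
```

Both groove walls are felt, at y≈7.5 and 18, with the hook low between them. Next I'll reduce the tilt, let the weight down, release gradually and retreat along the tool axis.

```bash
python3 - <<'E'
from h import *
f0=np.load('f0.npy'); y=12.5
robot.servo_line(tcp(-3.2,y,198.5),feed=30); print(SF(F(6)-f0))
robot.servo_line(tcp(-2.2,y,197.5,.16),feed=30,rotation=ori(YS,.16)); f=SF(F(10)-f0); print('level .16',f)
cz=197.5
while f[2]<2.6 and cz>193: cz-=1; robot.servo_line(tcp(-2.2,y,cz,.16),feed=30); f=SF(F(8)-f0); print(cz,f)
grip(robot.observe()['grip_width'],8)
for o in (.108,.114,.12,.126,.132,.14,.15,.165,.19):
    grip(o,8); robot.hold(.1)
s=robot.observe(); print(s['grip_width'],s['contact_force'],s['t'])
im,i=shot('scene')
for n in ['crown','grip','tray']: print(n,find(n,'scene',i))
E
```

```text
[-1.12  0.09  2.15]
level .16 [ 1.98 -0.14  2.93]
0.19182488274289344 [ 0.20960118 -0.40138388  0.51742826] 49.4917
crown [(0.88, [545.0, 191.8, 201.0])]
grip [(0.59, [447.7, 212.7, 218.7])]
tray [(0.92, [551.8, 183.3, 72.4])]
```

```bash
python3 - <<'E'
from h import *
for o in (.3,.5,1.0): grip(o); robot.hold(.1)
s=robot.observe(); p=np.array(s['tcp_pos']); up=-Ro.from_rotvec(s['tcp_rot']).as_matrix()[:,2]
print(s['contact_force'],up)
robot.servo_line(p+up*30,feed=50); print(robot.observe()['contact_force'])
robot.servo_line(p+up*100,feed=100); print(robot.observe()['contact_force'])
q=p+up*100; robot.servo_line(q+np.r_[R2@[-50,0],60],feed=120)
robot.hold(.5)
for k in range(2):
    im,i=shot('scene')
    for n in ['crown','grip','tray','loop']: print(n,find(n,'scene',i))
    robot.hold(.5)
im2,_=shot('wrist'); print(robot.observe()['t'])
f=lambda im,r:cv2.resize(im[r[0]:r[1],r[2]:r[3]],(400,400),interpolation=cv2.INTER_CUBIC)
cv2.imwrite('pics/n.png',np.hstack([f(im,(90,230,190,330)),f(im2,(60,340,140,420))])[:,:,::-1])
E
```

```text
[-0.8190456  -0.05456936  0.80426944] [-0.15576765  0.03326318  0.98723351]
[-0.52204313  0.8301818   0.17578946]
[ 0.41042446 -0.0345509   0.24730228]
crown [(0.77, [545.9, 193.9, 198.9])]
grip [(0.65, [449.7, 214.0, 228.3])]
tray []
loop [(0.94, [544.6, 177.3, 191.8])]
crown []
grip [(0.95, [450.0, 213.0, 222.3])]
tray [(0.92, [542.0, 188.1, 68.8]), (0.74, [545.9, 190.7, 200.0])]
loop [(0.58, [541.1, 177.2, 195.2])]
56.0667
```

View pics/n.png

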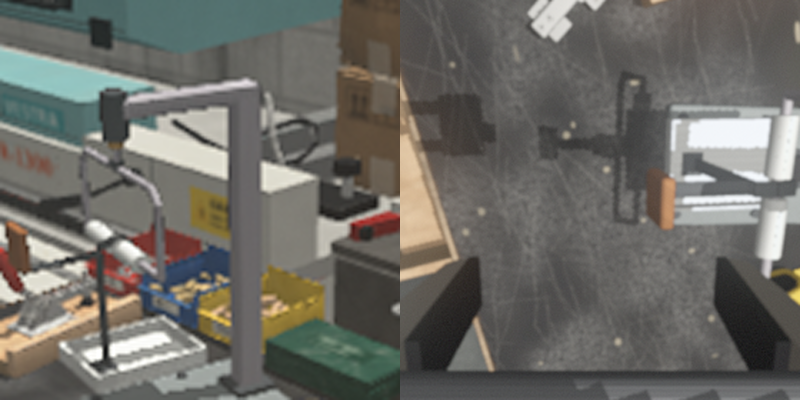

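Picture n shows the tray hanging level, with its hook in the groove between the two sleeve halves (780,190) and the gripper clear. Handing in.

```bash
python3 -c "
from h import *
print(robot.job_done())"
```

```text
the job is handed in; nothing more can be done
None
```

The tray hangs about level and still from the groove, found by feel at about y = +12.5 mm on the bar, and the job was handed in at about 56 s; sideways contact on the loop peaked at about 13 N, and I never measured the bystanders afterwards, though no move went near them.

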